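# Pack the printing caddy at the art-room table

## Task

Pack the caddy for the next printing class: put the wide lidded jar in the wide round bin, the slim lidded jar in the small round bin, the square stamp in the square bin and the oblong stamp in the oblong bin, each standing upright on its bin's floor. Set the jars down rather than drop them. Leave the open pot without a lid and the round stamp standing where they are on the table; they still have to be washed.

Things in the scene. Friction and masses are not known exactly. Their poses are not given: they have to be found in the camera images.
- wide_jar_mid (a point): Wide paint jar, white with a black screw lid: 56 mm in diameter, 62 mm tall with its lid (top 16 mm is lid), upright cylinder. The point is its centre, 31 mm above its underside. Its z axis points up. Any yaw is the same. Stands upright on the table at the start, at any of six places.
- slim_jar_mid (a point): Slim paint jar, white with a black screw lid: 40 mm in diameter, 82 mm tall with its lid (top 16 mm is lid), upright cylinder. The point is its centre, 41 mm above its underside. Its z axis points up. Any yaw is the same. Stands upright on the table at the start, at any of six places.
- square_stamp_mid (a point): Hand stamp with a square pale wooden base, 52 x 52 mm and 18 mm thick with its dark rubber face below; 66 mm tall in all. On the centre stands an upright black peg handle, 24 mm in diameter, its sides clear from 18 mm to 66 mm above the underside. The point is on the centre line, 33 mm above the underside. Its z axis points up. x and y run along the base's sides. Stands upright on the table at the start, at any of six places.
- oblong_stamp_mid (a point): Hand stamp with an oblong pale wooden base, 80 mm along its x and 40 mm along its y, 18 mm thick with its dark rubber face below; 66 mm tall in all. On the base stands a black bar handle, 56 mm along x, 20 mm thick along y, from 18 to 66 mm above the underside: pinch it across y. The point is at the centre, 33 mm above the underside. Its z axis points up. Stands upright on the table at the start, at any of six places.
- open_pot_mid (a point): Open pot without a lid, to be left alone: white, 56 mm in diameter, 52 mm tall, hollow and empty. The point is its centre, 26 mm above its underside. Stands upright on the table at the start, at any of six places.
- round_stamp_mid (a point): Hand stamp with a round pale wooden base, 54 mm in diameter and 18 mm thick, to be left alone; 66 mm tall, with the same black peg handle as the square stamp. The point is its centre, 33 mm above its underside. Stands upright on the table at the start, at any of six places.
- bin_wide_floor (a point): Wide round bin, for the wide jar: 80 mm inner diameter. Grey plastic, fixed, open at the top, walls 4 mm thick; one of the four bins in a plywood tray (236 x 236 mm, rim 22 mm above the table, fixed). The bins stand two by two, centres 105 mm apart, in any arrangement. The point is the centre of the bin's inner floor, 10 mm above the table; the rim is 16 mm above it (26 mm above the table).
- bin_slim_floor (a point): Small round bin, for the slim jar: 64 mm inner diameter. Grey plastic, fixed, open at the top, walls 4 mm thick; one of the four bins in a plywood tray (236 x 236 mm, rim 22 mm above the table, fixed). The bins stand two by two, centres 105 mm apart, in any arrangement. The point is the centre of the bin's inner floor, 10 mm above the table; the rim is 16 mm above it (26 mm above the table).
- bin_square_floor (a point): Square bin, for the square stamp: 76 x 76 mm inside; its sides run along the point's x and y axes. Grey plastic, fixed, open at the top, walls 4 mm thick; one of the four bins in a plywood tray (236 x 236 mm, rim 22 mm above the table, fixed). The bins stand two by two, centres 105 mm apart, in any arrangement. The point is the centre of the bin's inner floor, 10 mm above the table; the rim is 16 mm above it (26 mm above the table).
- bin_oblong_floor (a point): Oblong bin, for the oblong stamp: inside 104 mm along the point's x axis and 64 mm along its y axis. Grey plastic, fixed, open at the top, walls 4 mm thick; one of the four bins in a plywood tray (236 x 236 mm, rim 22 mm above the table, fixed). The bins stand two by two, centres 105 mm apart, in any arrangement. The point is the centre of the bin's inner floor, 10 mm above the table; the rim is 16 mm above it (26 mm above the table).

How it is judged:
By the outcome, as a careful person would: the job done as asked, in the order asked, and still so for the second after the job is handed in, with the robot touching nothing.
It also fails if it takes over 120 s, if anything falls off the work surface, if the arm or the gripper's body presses on something with over 40 N, if the wrist force passes 120 N, or if a joint passes its speed limit or range.

## Robot

A 6-joint arm with a two-finger parallel gripper is mounted at the origin on the work surface. World frame = base frame: x ahead of the robot, y to its left, z up, the work surface at z = 0. Lengths are in mm, angles in rad, forces in N, time in s.
With the tool pointing down it reaches from about 350 to 875 mm from the base axis. Payload 4.2 kg.
Tool frame: the origin (TCP) lies at the very end of the fingers, on their centre line; the grasp point (between the pads) lies 19 mm behind it; z points along the fingers, y is the line along which they close (so a half turn about z gives the same grasp; the last joint's range is limited). The gripper opens to 85 mm and grips with 20 to 120 N. Pads are 22 mm wide; open, the fingers measure 114 mm over their backs; the gripper's body (76 mm by 85 mm) begins 54 mm behind the grasp point. The pads swing forward as they close: fully open they stand 13 mm farther back than shut.
Start: joints at [1.587, 0.385, 0.008, 0, -1.194, -0.259], TCP at [150.232, 606.654, 231.312] pointing down, gripper open.
Joint ranges: [-3.14, 3.14], [-1.21, 2.06], [-1.07, 1.41], [-3.16, 2.05], [-2.99, -0.16], [-3.1, 3.1]. Speed limits (rad/s): [2.79, 2.79, 3.14, 3.14, 3.14, 3.14].

## Interface

Orientations are given as a unit quaternion [x, y, z, w].
In Python, from bench import arm, optics gives the robot as it stands. The module is installed in compiled form; this text tells all that it offers.
- The arm moves only by the tool step_arm, never from a script. Its argument "motion" is a list of rows, each an object with "dr": the turn, a rotation vector about the tool's x, y, z in units of 8 degrees (1.0 is 8 degrees), a list of three; "slide": the shift along the tool's x, y, z in mm, a list of three; "jaw": the finger opening in mm, from 0 to 85.4. A call has exactly 8 rows; each row is the pose to reach, as a shift and turn from the pose commanded when the call began, along the tool's axes at that moment; what a row does not reach only later rows make up. A row lasts 1/8 s, in which the tool goes at most 62.5 mm and 10.7 degrees, less where a joint would pass 70% of its speed; a pose out of reach is approached as far as the arm can. A call with a gripper value outside its range is refused whole. The fingers move at their own pace and stop on an object; the grip force is fixed at half the most. Time passes only in rows, so rows that repeat a pose let the fingers close, or fill a call up. It gives the time, the measured TCP pose, the force, the opening and the grip force at its end, in the units of the state.
- arm.read_state(): the state, without advancing time (a new reading comes with each control period).
- optics.get_image(name): name is "scene" or "top" or "wrist"; returns the picture (400x640x3 uint8, blue, green, red); there is no depth.
- optics.camera_info(name): a dict with "camera_matrix" (3x3 intrinsics, pixels), "view" (4x4, takes a point from world to camera coordinates); the wrist camera has in their place "T_tool_cam" (4x4, takes a point from camera to tool coordinates, whose origin is the TCP and whose axes are the flange's). Camera axes: x right, y up, looking along -z (the intrinsics and any distortion apply to the point x, -y, -z); pixel columns grow to the right and rows downward; lengths in mm; the calibration is good to about 2 mm. The wrist camera is an equidistant fisheye: a pixel r from the principal point sees the ray r / f radians off the axis. A picture is of the moment at which its call begins: read the wrist's pose just before it. camera_info takes no time and is no camera call.
- arm.job_done(): hands the job in; it is judged then, once.
The state is a dict: "clock": time; "joints": joint angles; "joint_vel": joint speeds; "joint_efforts": joint torques, N m; "position": TCP position; "ee_rot": TCP orientation; "contact_force": force on the tool from outside, world axes, zero at the start; "wrist_torque": the same for the moment, N m; "gripper_width": finger opening in mm; "grasp_force": force on a finger pad.
Only numpy, scipy, OpenCV 4.12 (cv2) and the standard library are available. Lean on these libraries where they do the work, as an engineer would, in place of code of your own. Each camera call takes 0.05 s, during which the arm holds its last target. There are 200 camera calls.

## Working session

There is one attempt and no reset: what is moved stays moved. The work goes in short steps, Python scripts to look and compute and a tool call to move; the robot and the scene stay as the last step left them, time stands still between calls to the robot, and variables do not carry over. Pictures are saved under pics/ and viewed, at most 14 in all, crops included, and the job is handed in when it is done.

Besides the shell and the picture viewer there is one more tool, called after ">>>" by a JSON object that holds its "fn" and its "kwargs". step_arm: Moves the arm, as the interface text tells. Its arguments: {"type":"object","properties":{"motion":{"type":"array","items":{"type":"object","properties":{"dr":{"type":"array","items":{"type":"number"}},"slide":{"type":"array","items":{"type":"number"}},"jaw":{"type":"number"}}}}},"required":["motion"]}

```bash
mkdir -p pics
python3 - <<'E'
from bench import arm, optics
import cv2
s=arm.read_state(); print(s)
for n in("scene","top","wrist"):
    print(n,optics.camera_info(n))
for n in("scene","top"):
    cv2.imwrite(f"pics/{n}0.png",optics.get_image(n))
E
```

```text
{'clock': 0.0, 'joints': array([ 1.58661006e+00,  3.85589112e-01,  6.61207817e-03, -5.24033276e-04,
       -1.19399871e+00, -2.58598154e-01]), 'joint_vel': array([-7.07583966e-05, -7.63972295e-04,  6.05984234e-04, -6.51211199e-04,
        8.69297046e-04,  3.16457811e-04]), 'joint_efforts': array([-1.80166619e-03, -3.92291522e+01,  1.88399148e+01,  4.18613032e+00,
       -4.56679700e-03,  4.53997373e-07]), 'position': array([150.08935532, 606.10171151, 230.19284004]), 'ee_rot': array([ 9.92628679e-01, -1.21190177e-01, -9.21958998e-05,  1.11277626e-03]), 'contact_force': array([-0.54811502,  0.39566189, -0.61235712]), 'wrist_torque': array([0.00655005, 0.0118077 , 0.03454089]), 'grasp_force': 0.0, 'gripper_width': 85.54415431630095}
scene {'camera_matrix': array([[476.85477339,   0.        , 320.98159268],
       [  0.        , 476.85477339, 199.49821973],
       [  0.        ,   0.        ,   1.        ]]), 'view': array([[-5.19317040e-01,  8.54486511e-01, -1.27519968e-02,
         2.59211066e+02],
       [-6.81501044e-01, -4.05089002e-01,  6.09474550e-01,
         3.05181219e+02],
  
[... 531 characters left out ...]
 [-1.51578968e-01, -1.14397794e-02,  9.88378950e-01,
        -8.49613308e+02],
       [ 0.00000000e+00,  0.00000000e+00,  0.00000000e+00,
         1.00000000e+00]])}
wrist {'camera_matrix': array([[309.70691629,   0.        , 313.177706  ],
       [  0.        , 309.70691629, 200.05261393],
       [  0.        ,   0.        ,   1.        ]]), 'T_tool_cam': array([[-1.99065471e-05,  9.56055534e-01,  2.93185634e-01,
         7.38091873e+01],
       [ 9.99999904e-01, -1.09091012e-04,  4.23634709e-04,
        -5.74411896e-01],
       [ 4.37002225e-04,  2.93185614e-01, -9.56055440e-01,
        -1.42105040e+02],
       [ 0.00000000e+00,  0.00000000e+00,  0.00000000e+00,
         1.00000000e+00]])}
```

View pics/scene0.png

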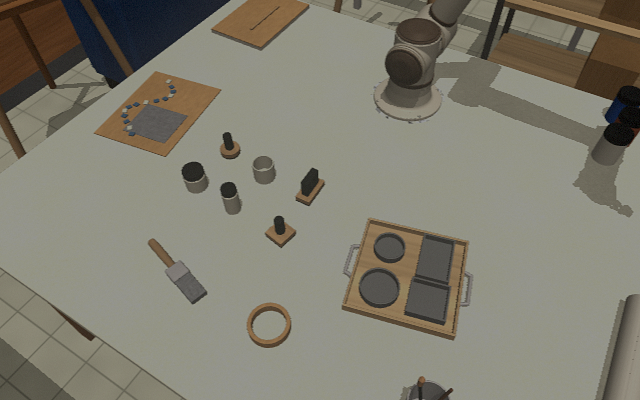

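View pics/top0.png

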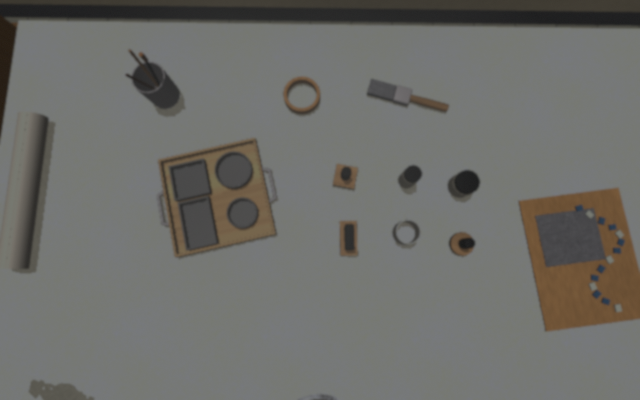

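The scene view shows the six items left of the tray. In the top view: wide jar (465,182), slim jar (412,175), square stamp (346,176), oblong stamp (348,238), pot (406,232), round stamp (462,243). The tray is at about (217,198), with the square bin at (191,181), wide bin (234,170), oblong bin (199,224) and small bin (243,213).

```bash
cat > h.py <<'E'
import numpy as np, cv2
from scipy.spatial.transform import Rotation as R
from bench import arm, optics
def cast_fixed(name,px,z):
    c=optics.camera_info(name); K=c["camera_matrix"]; V=c["view"]
    px=np.atleast_2d(px).astype(float)
    d=np.c_[(px[:,0]-K[0,2])/K[0,0],-(px[:,1]-K[1,2])/K[1,1],-np.ones(len(px))]@V[:3,:3]
    o=-V[:3,:3].T@V[:3,3]
    return o+d*((z-o[2])/d[:,2])[:,None]
def cast_wrist(px,z,pos,q):
    c=optics.camera_info("wrist"); K=c["camera_matrix"]; T=c["T_tool_cam"]; A=R.from_quat(q).as_matrix()
    px=np.atleast_2d(px).astype(float)
    u=px-K[:2,2]; r=np.hypot(*u.T)+1e-9; th=r/K[0,0]
    d=np.c_[np.sin(th)*u[:,0]/r,-np.sin(th)*u[:,1]/r,-np.cos(th)]@T[:3,:3].T@A.T
    o=A@T[:3,3]+pos
    return o+d*((z-o[2])/d[:,2])[:,None]
def wrist(name):
    s=arm.read_state(); im=optics.get_image("wrist"); cv2.imwrite(f"pics/{name}.png",im)
    np.savez(f"pics/{name}.npz",pos=s["position"],q=s["ee_rot"]); return im,s["position"],s["ee_rot"]
def slide(goal,yaw=None):
    """tool-frame slide to goal; and z turn so tool x has world yaw"""
    s=arm.read_state(); A=R.from_quat(s["ee_rot"]).as_matrix()
    print("at",s["position"].round(1),"yaw",np.degrees(np.arctan2(A[1,0],A[0,0])).round(2),"slide",(A.T@(np.array(goal)-s["position"])).round(1))
    if yaw is not None:
        y=np.radians(yaw); G=np.c_[[np.cos(y),np.sin(y),0],[np.sin(y),-np.cos(y),0],[0,0,-1]]
        print("dr",(np.degrees(R.from_matrix(A.T@G).as_rotvec())/8).round(2))
E
python3 - <<'E'
from h import *
for n,p,z in [("wide",(466,181),62),("slim",(412,174),82),("sq",(346,174),66),("obl",(349,232),66),("pot",(406,232),52),("round",(466,243),66),
  ("bsq",(191,181),15),("bw",(234,170),15),("bo",(199,224),15),("bs",(243,213),15)]:
    print(n,cast_fixed("top",p,z).round(0))
slide((560,-130,260))
slide((560,-130,260),-13.92+90)
E
```

```text
wide [[ 581. -315.   62.]]
slim [[ 590. -190.   82.]]
sq [[591. -47.  66.]]
obl [[462. -55.  66.]]
pot [[ 466. -182.   52.]]
round [[ 443. -308.   66.]]
bsq [[579. 317.  15.]]
bw [[607. 216.  15.]]
bo [[477. 291.  15.]]
bs [[505. 190.  15.]]
at [150.1 606.2 230.3] yaw -13.92 slide [575.  616.  -28.4]
at [150.1 606.2 230.3] yaw -13.92 slide [575.  616.  -28.4]
dr [ 1.000e-02  1.000e-02 -1.125e+01]
```

>>> {"fn": "step_arm", "kwargs": {"motion": [{"slide": [50, 32, -5], "dr": [0, 0, -0.2], "jaw": 85}, {"slide": [100, 64, -10], "dr": [0, 0, -0.4], "jaw": 85}, {"slide": [155, 99, -15], "dr": [0, 0, -0.7], "jaw": 85}, {"slide": [210, 134, -20], "dr": [0, 0, -1.0], "jaw": 85}, {"slide": [265, 169, -30], "dr": [0, 0, -1.3], "jaw": 85}, {"slide": [320, 204, -30], "dr": [0, 0, -1.74], "jaw": 85}, {"slide": [370, 236, -30], "dr": [0, 0, -1.74], "jaw": 85}, {"slide": [410, 262, -30], "dr": [0, 0, -1.74], "jaw": 85}]}}

```text
clock: 1.1
position: [486.2, 251.9, 261.1]
ee_rot: [1.0, -0.0, -0.0, 0.0]
contact_force: [0.6, 0.6, -0.4]
gripper_width: 84.9
grasp_force: 0.0
```

Run:
```python
from h import *
wrist("w1")
slide((485,-185,260),0)
```

```text
at [489.2 248.  260.8] yaw -0.3 slide [ -1.9 433.    1.9]
dr [ 0.02  0.   -0.04]
```

View pics/w1.png

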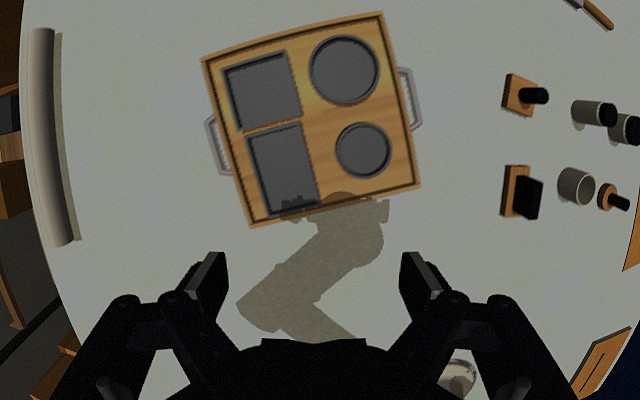

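The wrist view shows the bins: square (265,88), wide (344,70), small (362,150) and oblong (284,167). The tray is turned slightly.

```bash
cat > bins.py <<'E'
from h import *
im,pos,q=wrist("w2"); print(pos.round(1))
hsv=cv2.cvtColor(im,cv2.COLOR_BGR2HSV)
m=((hsv[...,1]<70)&(hsv[...,2]<110)).astype(np.uint8)*255
m=cv2.morphologyEx(m,cv2.MORPH_OPEN,np.ones((3,3)))
C=[]
for n,p in [("sq",(265,88)),("wide",(344,70)),("slim",(362,150)),("obl",(284,160))]:
    ff=m.copy(); mk=np.zeros((402,642),np.uint8); cv2.floodFill(ff,mk,p,128); c=max(cv2.findContours((ff==128).astype(np.uint8),0,1)[0],key=cv2.contourArea)
    c=cv2.convexHull(c)[:,0]
    w=cast_wrist(c,24,pos,q)[:,:2].astype(np.float32)
    r=cv2.minAreaRect(w); print(n,c.min(0),c.max(0),np.round(r[0],1),np.round(r[1],1),round(r[2],1)); C.append(r[0])
C=np.array(C); 
# grid fit: order sq,wide,slim,obl as square corners
L=52.5*np.array([[1,1],[1,-1],[-1,-1],[-1,1]])
D=C-C.mean(0); a=np.arctan2((L[:,0]*D[:,1]-L[:,1]*D[:,0]).sum(),(L*D).sum())
F=C.mean(0)+L@np.array([[np.cos(a),np.sin(a)],[-np.sin(a),np.cos(a)]])
print("centre",C.mean(0).round(1),"yaw",np.degrees(a).round(2)); print(F.round(1),(C-F).round(1))
slide((500,-185,260),0)
E
python3 bins.py
```

```text
[489.2 248.  260.8]
sq [216  53] [296 135] [582.6 318.9] [83.9 84.8] 14.2
wide [303  37] [374 106] [607.4 217.6] [86.7 85. ] 71.4
slim [331 126] [386 181] [506.6 191.5] [69.6 69.7] 1.1
obl [239 125] [315 221] [480.3 292.8] [113.   73.1] 14.1
centre [544.2 255.2] yaw 14.28
[[582.1 319. ]
 [608.  217.3]
 [506.3 191.4]
 [480.4 293.1]] [[ 0.5 -0.1]
 [-0.7  0.3]
 [ 0.3  0.2]
 [-0.1 -0.3]]
at [487.5 250.  260.6] yaw -0.37 slide [ 15.3 434.9   1.2]
dr [ 0.01  0.01 -0.05]
```

Grid fit agrees to under 1 mm. The tray yaw is 14.3°. Next, the objects.

>>> {"fn": "step_arm", "kwargs": {"motion": [{"slide": [0, 50, 0], "jaw": 85}, {"slide": [0, 110, 0], "jaw": 85}, {"slide": [2, 170, 0], "jaw": 85}, {"slide": [5, 230, 0], "jaw": 85}, {"slide": [8, 290, 0], "jaw": 85}, {"slide": [12, 350, 0], "jaw": 85}, {"slide": [15, 400, 0], "jaw": 85}, {"slide": [15, 435, 0], "jaw": 85}]}}

```text
$.motion[0]: bad value
```

Run:
```python
from h import *
optics.get_image("top");optics.get_image("top");optics.get_image("top")
print(arm.read_state()["position"]); im,p,q=wrist("w3"); print(p,q,arm.read_state()["position"])
```

```text
[485.02914503 253.51920031 260.83593377]
[485.02914503 253.51920031 260.83593377] [ 9.99999818e-01 -3.48207173e-04 -4.55389348e-04  1.90413337e-04] [484.71774132 254.09528001 260.98148037]
```

View pics/w3.png

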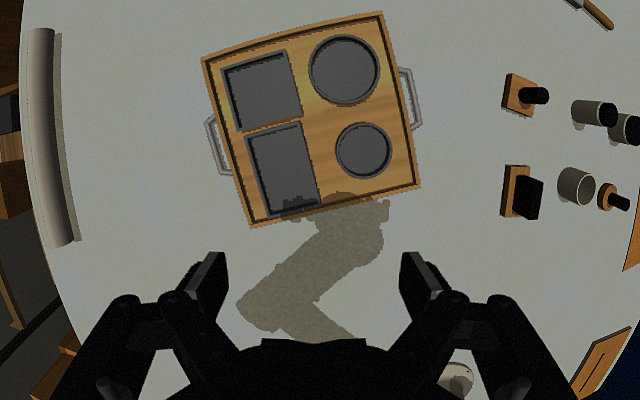

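The move was refused because it had no "dr". The arm has settled now, so I'll redo the bins from a settled picture.

```bash
python3 bins.py
```

```text
[484.7 254.1 261. ]
sq [221  49] [302 130] [582.5 318.7] [84.2 84.6] 14.3
wide [309  34] [380 103] [608.  217.2] [86.  86.7] 64.3
slim [337 122] [392 178] [506.9 190.7] [70.7 69.8] 0.9
obl [245 121] [320 217] [480.5 292.6] [112.8  73. ] 14.3
centre [544.5 254.8] yaw 14.4
[[582.3 318.7]
 [608.4 217. ]
 [506.7 190.9]
 [480.6 292.6]] [[ 0.3 -0. ]
 [-0.4  0.1]
 [ 0.2 -0.1]
 [-0.1  0. ]]
at [484.6 254.5 261.2] yaw 0.09 slide [ 14.8 439.5   1.2]
dr [0.   0.   0.01]
```

>>> {"fn": "step_arm", "kwargs": {"motion": [{"slide": [0, 50, 0], "dr": [0, 0, 0], "jaw": 85}, {"slide": [0, 110, 0], "dr": [0, 0, 0], "jaw": 85}, {"slide": [2, 170, 0], "dr": [0, 0, 0], "jaw": 85}, {"slide": [5, 230, 0], "dr": [0, 0, 0], "jaw": 85}, {"slide": [8, 290, 0], "dr": [0, 0, 0], "jaw": 85}, {"slide": [12, 350, 0], "dr": [0, 0, 0], "jaw": 85}, {"slide": [15, 400, 0], "dr": [0, 0, 0], "jaw": 85}, {"slide": [15, 435, 0], "dr": [0, 0, 0], "jaw": 85}]}}

```text
clock: 2.45
position: [500.4, -181.9, 261.3]
ee_rot: [1.0, 0.001, 0.0, -0.0]
contact_force: [1.4, 0.8, -0.2]
gripper_width: 84.8
grasp_force: 0.0
```

Run:
```python
from h import *
for i in range(6):
    optics.get_image("top"); print(arm.read_state()["position"].round(1))
im,p,q=wrist("w4"); print(p.round(1),q.round(4),arm.read_state()["position"].round(1))
```

```text
[ 500.4 -184.3  261.2]
[ 500.4 -182.4  261.1]
[ 500.3 -181.2  261.1]
[ 500.3 -180.5  261.2]
[ 500.4 -180.   261.3]
[ 500.5 -179.8  261.4]
[ 500.5 -179.8  261.4] [ 1.0e+00  1.1e-03  1.0e-04 -1.0e-04] [ 500.5 -179.8  261.4]
```

View pics/w4.png

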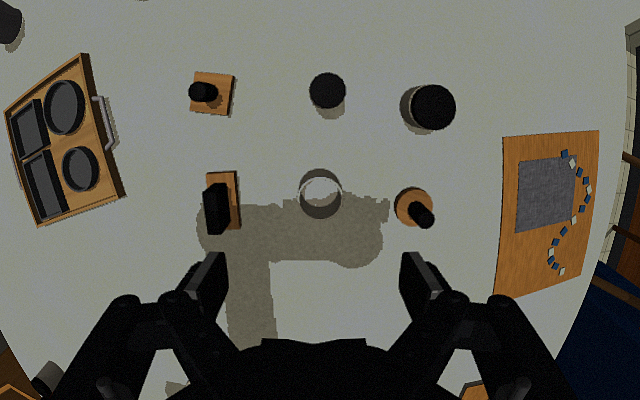

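The wrist view shows the square stamp (212,93), slim jar lid (327,91), wide jar lid (434,106), oblong stamp (222,200), pot (320,194) and round stamp (413,207).

```bash
cat > obj.py <<'E'
from h import *
import sys
f=sys.argv[1]; im=cv2.imread(f"pics/{f}.png"); Z=np.load(f"pics/{f}.npz"); pos,q=Z["pos"],Z["q"]
T=optics.camera_info("wrist")["T_tool_cam"]; cam=R.from_quat(q).as_matrix()@T[:3,3]+pos; print("cam",cam.round(1))
hsv=cv2.cvtColor(im,cv2.COLOR_BGR2HSV)
dark=(hsv[...,2]<50).astype(np.uint8); wood=((hsv[...,1]>90)&(hsv[...,0]<22)).astype(np.uint8)
wood=cv2.morphologyEx(wood,cv2.MORPH_OPEN,np.ones((3,3)))
for a in sys.argv[2:]:
    n,u,v,w=a.split(","); u,v,w=int(u),int(v),int(w); win=np.zeros_like(dark); win[max(v-w,0):v+w,max(u-w,0):u+w]=1
    if n in("wide","slim"):
        z,r=dict(wide=(62,28),slim=(82,20))[n]
        c=max(cv2.findContours(dark*win,0,1)[0],key=cv2.contourArea)
        P=cast_wrist(c[:,0],z,pos,q)[:,:2].astype(np.float32); (cx,cy),rr=cv2.minEnclosingCircle(P)
        d=np.array([cx,cy])-cam[:2]; d/=np.linalg.norm(d); C=np.array([cx,cy])+d*(rr-r); print(n,"circ",round(cx,1),round(cy,1),round(rr,1),"->",C.round(1))
    else:
        P=np.vstack(cv2.findContours(wood*win,0,1)[0])[:,0]; h=cv2.convexHull(P); 
        Q=cast_wrist(h[:,0],18,pos,q)[:,:2].astype(np.float32); b=cv2.minAreaRect(Q); print(n,"base",np.round(b[0],1),np.round(b[1],1),round(b[2],1))
        ap=cv2.approxPolyDP(h,2.5,True); print(ap[:,0].tolist(), cast_wrist(ap[:,0],18,pos,q)[:,:2].round(0).tolist())
E
python3 obj.py w4 wide,434,106,28 slim,327,91,25 sq,212,93,32 obl,224,200,38 pot,320,194,1 2>&1 | head -20
```

```text
cam [ 574.4 -179.   403.5]
wide circ 578.6 -311.8 32.7 -> [ 578.8 -316.5]
slim circ 592.4 -192.6 19.2 -> [ 591.8 -192.2]
sq base [598.  -49.4] [54.6 51.7] 79.7
[[195, 72], [234, 77], [226, 114], [190, 110]] [[627.0, -27.0], [616.0, -80.0], [570.0, -69.0], [578.0, -19.0]]
obl base [454.7 -58.5] [81.6 42. ] 2.9
[[235, 171], [239, 228], [227, 228], [207, 187], [206, 174]] [[495.0, -77.0], [416.0, -77.0], [416.0, -60.0], [474.0, -37.0], [492.0, -37.0]]
Traceback (most recent call last):
  File "obj.py", line 16, in <module>
    P=np.vstack(cv2.findContours(wood*win,0,1)[0])[:,0]; h=cv2.convexHull(P);
      ~~~~~~~~~^^^^^^^^^^^^^^^^^^^^^^^^^^^^^^^^^^^
ValueError: need at least one array to concatenate
```

Jar and stamp sizes came out right. The order is wide jar, slim jar, square, oblong. I'll grip with the fingertips about 22 mm above the underside so the fingers stay above the bin rims.

>>> {"fn": "step_arm", "kwargs": {"motion": [{"slide": [20, 35, 0], "dr": [0, 0, 0], "jaw": 85}, {"slide": [45, 80, 0], "dr": [0, 0, 0], "jaw": 85}, {"slide": [70, 120, 10], "dr": [0, 0, 0], "jaw": 85}, {"slide": [78, 136, 50], "dr": [0, 0, 0], "jaw": 85}, {"slide": [78, 136, 95], "dr": [0, 0, 0], "jaw": 85}, {"slide": [78, 136, 135], "dr": [0, 0, 0], "jaw": 85}, {"slide": [78, 136, 161], "dr": [0, 0, 0], "jaw": 85}, {"slide": [78, 136, 161], "dr": [0, 0, 0], "jaw": 85}]}}

```text
clock: 3.8
position: [577.4, -315.5, 98.0]
ee_rot: [1.0, 0.001, -0.003, -0.001]
contact_force: [-0.3, -0.4, 0.3]
gripper_width: 84.7
grasp_force: 0.0
```

Run:
```python
from h import *
for i in range(3): optics.get_image("top")
wrist("w5"); slide((579,-316.5,22),0)
```

```text
at [ 579.7 -317.1  102.4] yaw 0.07 slide [-0.9 -0.7 80.4]
dr [ 0.01 -0.02  0.01]
```

View pics/w5.png

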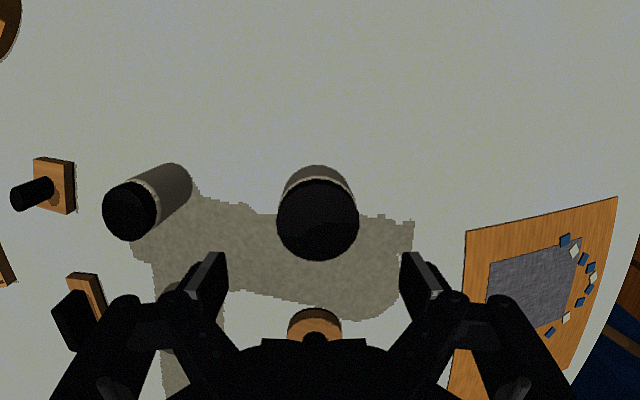

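The wrist view shows the lid centred at about (318,220) between the fingers, at about (583,-319). I'll nudge, then descend and grip.

>>> {"fn": "step_arm", "kwargs": {"motion": [{"slide": [2, 2, 15], "dr": [0, 0, 0], "jaw": 85}, {"slide": [3, 2, 40], "dr": [0, 0, 0], "jaw": 85}, {"slide": [3, 2, 65], "dr": [0, 0, 0], "jaw": 85}, {"slide": [3, 2, 80], "dr": [0, 0, 0], "jaw": 85}, {"slide": [3, 2, 80], "dr": [0, 0, 0], "jaw": 85}, {"slide": [3, 2, 80], "dr": [0, 0, 0], "jaw": 45}, {"slide": [3, 2, 80], "dr": [0, 0, 0], "jaw": 45}, {"slide": [3, 2, 80], "dr": [0, 0, 0], "jaw": 45}]}}

```text
clock: 5.0
position: [582.5, -319.7, 22.2]
ee_rot: [1.0, 0.0, 0.002, 0.001]
contact_force: [-0.5, -0.1, 5.2]
gripper_width: 53.7
grasp_force: 63.6
```

>>> {"fn": "step_arm", "kwargs": {"motion": [{"slide": [0, 0, 0], "dr": [0, 0, 0], "jaw": 45}, {"slide": [0, 0, 0], "dr": [0, 0, 0], "jaw": 45}, {"slide": [0, 0, -5], "dr": [0, 0, 0], "jaw": 45}, {"slide": [0, 0, -15], "dr": [0, 0, 0], "jaw": 45}, {"slide": [0, 0, -40], "dr": [0, 0, 0], "jaw": 45}, {"slide": [0, 0, -80], "dr": [0, 0, 0], "jaw": 45}, {"slide": [0, 0, -120], "dr": [0, 0, 0], "jaw": 45}, {"slide": [0, 0, -150], "dr": [0, 0, 0], "jaw": 45}]}}

```text
clock: 6.0
position: [581.4, -319.3, 172.6]
ee_rot: [1.0, 0.0, 0.001, 0.0]
contact_force: [0.4, -0.4, -1.6]
gripper_width: 53.7
grasp_force: 63.3
```

Run:
```python
from h import *
for i in range(2): optics.get_image("top")
s=arm.read_state(); print(s["gripper_width"],s["grasp_force"],s["joints"].round(2))
slide((608.4,217,172),0)
```

```text
53.80801773823008 63.381086848676205 [-0.26  0.49  0.03  0.   -1.1   1.83]
at [ 583.2 -320.1  175.2] yaw 0.04 slide [  25.5 -537.1    1.6]
dr [ 0.02 -0.06  0.  ]
```

>>> {"fn": "step_arm", "kwargs": {"motion": [{"slide": [1, -20, 0], "dr": [0, 0, 0], "jaw": 45}, {"slide": [3, -60, 0], "dr": [0, 0, 0], "jaw": 45}, {"slide": [6, -110, 0], "dr": [0, 0, 0], "jaw": 45}, {"slide": [9, -165, 0], "dr": [0, 0, 0], "jaw": 45}, {"slide": [12, -220, 0], "dr": [0, 0, 0], "jaw": 45}, {"slide": [15, -275, 0], "dr": [0, 0, 0], "jaw": 45}, {"slide": [18, -330, 0], "dr": [0, 0, 0], "jaw": 45}, {"slide": [20, -385, 0], "dr": [0, 0, 0], "jaw": 45}]}}

```text
clock: 7.1
position: [599.6, 68.2, 168.5]
ee_rot: [1.0, 0.0, -0.002, 0.0]
contact_force: [-0.3, -0.2, -1.5]
gripper_width: 53.7
grasp_force: 63.4
```

>>> {"fn": "step_arm", "kwargs": {"motion": [{"slide": [2, -50, 0], "dr": [0, 0, 0], "jaw": 45}, {"slide": [4, -95, 0], "dr": [0, 0, 0], "jaw": 45}, {"slide": [5, -130, 0], "dr": [0, 0, 0], "jaw": 45}, {"slide": [5, -152, 0], "dr": [0, 0, 0], "jaw": 45}, {"slide": [5, -152, 15], "dr": [0, 0, 0], "jaw": 45}, {"slide": [5, -152, 45], "dr": [0, 0, 0], "jaw": 45}, {"slide": [5, -152, 70], "dr": [0, 0, 0], "jaw": 45}, {"slide": [5, -152, 70], "dr": [0, 0, 0], "jaw": 45}]}}

```text
clock: 8.1
position: [604.0, 215.5, 96.8]
ee_rot: [1.0, -0.001, -0.003, 0.002]
contact_force: [0.2, 0.8, -0.5]
gripper_width: 54.0
grasp_force: 63.5
```

Run:
```python
from h import *
for i in range(4): optics.get_image("top")
s=arm.read_state(); print(s["gripper_width"],s["grasp_force"])
slide((608.4,217,33),0); wrist("w6")
```

```text
53.669540366351704 63.4870377369225
at [607.  217.7 101.6] yaw -0.01 slide [ 1.3  0.7 68.6]
dr [-0.01 -0.01 -0.  ]
```

View pics/w6.png

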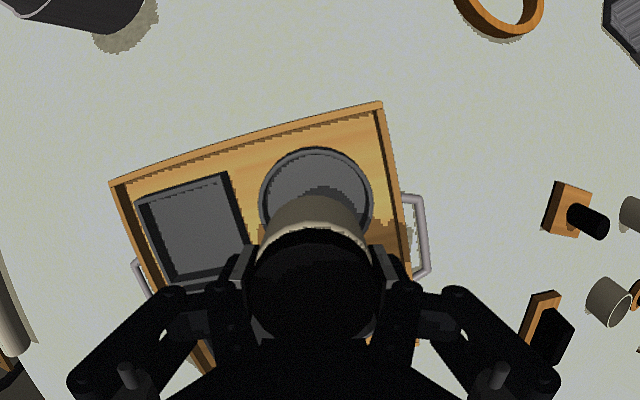

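The jar is lined up over the wide bin (bin at about (316,190)). Lowering gently.

>>> {"fn": "step_arm", "kwargs": {"motion": [{"slide": [1, 0, 15], "dr": [0, 0, 0], "jaw": 45}, {"slide": [1, 0, 35], "dr": [0, 0, 0], "jaw": 45}, {"slide": [1, 0, 50], "dr": [0, 0, 0], "jaw": 45}, {"slide": [1, 0, 58], "dr": [0, 0, 0], "jaw": 45}, {"slide": [1, 0, 62], "dr": [0, 0, 0], "jaw": 45}, {"slide": [1, 0, 64], "dr": [0, 0, 0], "jaw": 45}, {"slide": [1, 0, 65], "dr": [0, 0, 0], "jaw": 45}, {"slide": [1, 0, 66], "dr": [0, 0, 0], "jaw": 45}]}}

```text
clock: 9.35
position: [607.5, 217.9, 34.8]
ee_rot: [1.0, 0.0, 0.0, -0.0]
contact_force: [-0.7, -0.1, -1.7]
gripper_width: 53.8
grasp_force: 63.5
```

>>> {"fn": "step_arm", "kwargs": {"motion": [{"slide": [0, 0, 0.5], "dr": [0, 0, 0], "jaw": 45}, {"slide": [0, 0, 1], "dr": [0, 0, 0], "jaw": 45}, {"slide": [0, 0, 1], "dr": [0, 0, 0], "jaw": 45}, {"slide": [0, 0, 1.5], "dr": [0, 0, 0], "jaw": 45}, {"slide": [0, 0, 1.5], "dr": [0, 0, 0], "jaw": 45}, {"slide": [0, 0, 2], "dr": [0, 0, 0], "jaw": 45}, {"slide": [0, 0, 2], "dr": [0, 0, 0], "jaw": 45}, {"slide": [0, 0, 2], "dr": [0, 0, 0], "jaw": 45}]}}

```text
clock: 10.35
position: [607.2, 217.8, 32.3]
ee_rot: [1.0, 0.0, -0.0, 0.0]
contact_force: [-0.3, -0.3, -0.3]
gripper_width: 53.8
grasp_force: 63.6
```

>>> {"fn": "step_arm", "kwargs": {"motion": [{"slide": [0, 0, 0.5], "dr": [0, 0, 0], "jaw": 45}, {"slide": [0, 0, 0.5], "dr": [0, 0, 0], "jaw": 45}, {"slide": [0, 0, 1], "dr": [0, 0, 0], "jaw": 45}, {"slide": [0, 0, 1], "dr": [0, 0, 0], "jaw": 45}, {"slide": [0, 0, 1], "dr": [0, 0, 0], "jaw": 45}, {"slide": [0, 0, 1], "dr": [0, 0, 0], "jaw": 45}, {"slide": [0, 0, 1], "dr": [0, 0, 0], "jaw": 45}, {"slide": [0, 0, 1], "dr": [0, 0, 0], "jaw": 45}]}}

```text
clock: 11.35
position: [607.2, 217.8, 32.2]
ee_rot: [1.0, 0.0, 0.0, 0.0]
contact_force: [-2.4, 0.1, 5.4]
gripper_width: 53.6
grasp_force: 64.2
```

Floor contact (5 N). Releasing and lifting.

>>> {"fn": "step_arm", "kwargs": {"motion": [{"slide": [0, 0, 0], "dr": [0, 0, 0], "jaw": 70}, {"slide": [0, 0, 0], "dr": [0, 0, 0], "jaw": 85}, {"slide": [0, 0, 0], "dr": [0, 0, 0], "jaw": 85}, {"slide": [0, 0, 0], "dr": [0, 0, 0], "jaw": 85}, {"slide": [0, 0, -15], "dr": [0, 0, 0], "jaw": 85}, {"slide": [0, 0, -50], "dr": [0, 0, 0], "jaw": 85}, {"slide": [0, 0, -90], "dr": [0, 0, 0], "jaw": 85}, {"slide": [0, 0, -130], "dr": [0, 0, 0], "jaw": 85}]}}

```text
clock: 12.35
position: [607.4, 217.8, 163.9]
ee_rot: [1.0, 0.0, 0.001, -0.0]
contact_force: [0.3, 0.5, 0.3]
gripper_width: 85.0
grasp_force: 0.0
```

>>> {"fn": "step_arm", "kwargs": {"motion": [{"slide": [0, 30, 0], "dr": [0, 0, 0], "jaw": 85}, {"slide": [-2, 80, 0], "dr": [0, 0, 0], "jaw": 85}, {"slide": [-4, 140, 0], "dr": [0, 0, 0], "jaw": 85}, {"slide": [-6, 200, 0], "dr": [0, 0, 0], "jaw": 85}, {"slide": [-8, 260, 0], "dr": [0, 0, 0], "jaw": 85}, {"slide": [-10, 320, 0], "dr": [0, 0, 0], "jaw": 85}, {"slide": [-14, 375, 0], "dr": [0, 0, 0], "jaw": 85}, {"slide": [-16, 410, 0], "dr": [0, 0, 0], "jaw": 85}]}}

```text
clock: 13.35
position: [591.0, -194.8, 162.7]
ee_rot: [1.0, -0.001, 0.001, 0.0]
contact_force: [1.0, 1.0, 0.6]
gripper_width: 85.1
grasp_force: 0.0
```

```bash
python3 - <<'E'
from h import *
for i in range(4): optics.get_image("top")
wrist("w7"); slide((592,-192.5,25),0)
E
python3 obj.py w7 slim,313,245,60
```

```text
at [ 591.4 -192.   162. ] yaw 0.01 slide [  0.4   0.5 137. ]
dr [-0.   -0.01  0.  ]
cam [ 665.1 -192.1  304.3]
slim circ 594.8 -193.3 19.4 -> [ 595.3 -193.2]
```

View pics/w7.png

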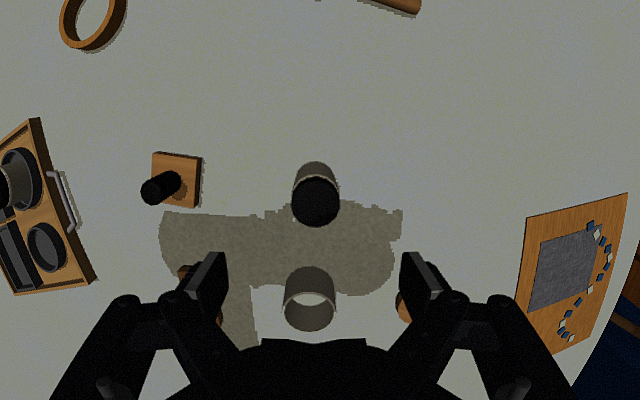

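The slim jar's lid is at (316,200), so the jar is at (595,-193). The wide jar stands in its bin at left.

>>> {"fn": "step_arm", "kwargs": {"motion": [{"slide": [3, 1, 20], "dr": [0, 0, 0], "jaw": 85}, {"slide": [3, 1, 60], "dr": [0, 0, 0], "jaw": 85}, {"slide": [3, 1, 100], "dr": [0, 0, 0], "jaw": 85}, {"slide": [3, 1, 125], "dr": [0, 0, 0], "jaw": 85}, {"slide": [3, 1, 137], "dr": [0, 0, 0], "jaw": 85}, {"slide": [3, 1, 137], "dr": [0, 0, 0], "jaw": 85}, {"slide": [3, 1, 137], "dr": [0, 0, 0], "jaw": 30}, {"slide": [3, 1, 137], "dr": [0, 0, 0], "jaw": 30}]}}

```text
clock: 14.6
position: [595.1, -193.2, 25.7]
ee_rot: [1.0, 0.0, 0.001, 0.0]
contact_force: [-0.3, -0.6, -0.8]
gripper_width: 50.9
grasp_force: 0.0
```

>>> {"fn": "step_arm", "kwargs": {"motion": [{"slide": [0, 0, 0], "dr": [0, 0, 0], "jaw": 30}, {"slide": [0, 0, 0], "dr": [0, 0, 0], "jaw": 30}, {"slide": [0, 0, 0], "dr": [0, 0, 0], "jaw": 30}, {"slide": [0, 0, -10], "dr": [0, 0, 0], "jaw": 30}, {"slide": [0, 0, -40], "dr": [0, 0, 0], "jaw": 30}, {"slide": [0, 0, -80], "dr": [0, 0, 0], "jaw": 30}, {"slide": [0, 0, -120], "dr": [0, 0, 0], "jaw": 30}, {"slide": [0, 0, -150], "dr": [0, 0, 0], "jaw": 30}]}}

```text
clock: 15.6
position: [594.2, -193.2, 176.1]
ee_rot: [1.0, -0.0, 0.0, -0.0]
contact_force: [-0.2, -0.7, -0.6]
gripper_width: 38.3
grasp_force: 60.5
```

Run:
```python
from h import *
for i in range(2): optics.get_image("top")
s=arm.read_state(); print(s["gripper_width"],s["grasp_force"])
slide((506.7,190.9,175),0)
```

```text
38.7176551553534 60.50341471564025
at [ 596.1 -193.6  178.6] yaw 0.03 slide [ -89.3 -384.6    2.4]
dr [ 0.01 -0.05  0.  ]
```

>>> {"fn": "step_arm", "kwargs": {"motion": [{"slide": [-5, -25, 0], "dr": [0, 0, 0], "jaw": 30}, {"slide": [-16, -70, 0], "dr": [0, 0, 0], "jaw": 30}, {"slide": [-28, -125, 0], "dr": [0, 0, 0], "jaw": 30}, {"slide": [-42, -183, 0], "dr": [0, 0, 0], "jaw": 30}, {"slide": [-56, -243, 0], "dr": [0, 0, 0], "jaw": 30}, {"slide": [-70, -303, 0], "dr": [0, 0, 0], "jaw": 30}, {"slide": [-82, -355, 0], "dr": [0, 0, 0], "jaw": 30}, {"slide": [-88, -384, 0], "dr": [0, 0, 0], "jaw": 30}]}}

```text
clock: 16.7
position: [504.5, 192.7, 173.0]
ee_rot: [1.0, 0.001, -0.001, 0.0]
contact_force: [-0.0, 0.6, -1.1]
gripper_width: 38.4
grasp_force: 60.6
```

>>> {"fn": "step_arm", "kwargs": {"motion": [{"slide": [0, 0, 0], "dr": [0, 0, 0], "jaw": 30}, {"slide": [0, 0, 20], "dr": [0, 0, 0], "jaw": 30}, {"slide": [0, 0, 55], "dr": [0, 0, 0], "jaw": 30}, {"slide": [0, 0, 90], "dr": [0, 0, 0], "jaw": 30}, {"slide": [0, 0, 100], "dr": [0, 0, 0], "jaw": 30}, {"slide": [0, 0, 100], "dr": [0, 0, 0], "jaw": 30}, {"slide": [0, 0, 100], "dr": [0, 0, 0], "jaw": 30}, {"slide": [0, 0, 100], "dr": [0, 0, 0], "jaw": 30}]}}

```text
clock: 17.7
position: [506.9, 191.2, 75.6]
ee_rot: [1.0, 0.0, 0.001, -0.001]
contact_force: [0.2, -0.0, -0.9]
gripper_width: 38.6
grasp_force: 60.6
```

Run:
```python
from h import *
for i in range(2): optics.get_image("top")
s=arm.read_state(); print(s["gripper_width"],s["grasp_force"])
slide((506.7,190.9,35),0); wrist("w8")
```

```text
38.38529104225143 60.59892848599702
at [506.6 191.1  75.2] yaw 0.01 slide [ 0.   0.2 40.2]
dr [-0.01 -0.01  0.  ]
```

View pics/w8.png

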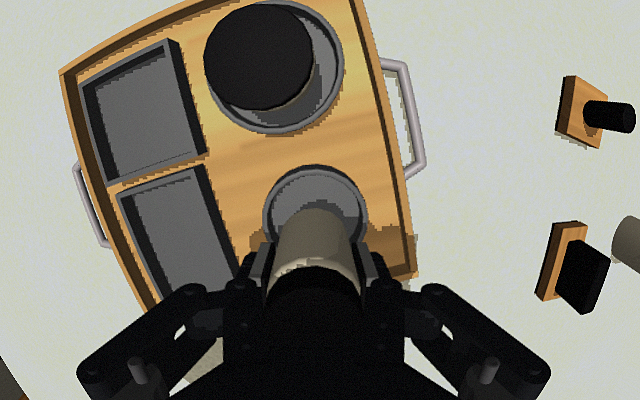

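The wide jar stands in its bin at (262,60), and the slim jar is centred over the small bin at (316,210). Lowering.

>>> {"fn": "step_arm", "kwargs": {"motion": [{"slide": [0, 0, 10], "dr": [0, 0, 0], "jaw": 30}, {"slide": [0, 0, 22], "dr": [0, 0, 0], "jaw": 30}, {"slide": [0, 0, 31], "dr": [0, 0, 0], "jaw": 30}, {"slide": [0, 0, 35], "dr": [0, 0, 0], "jaw": 30}, {"slide": [0, 0, 37], "dr": [0, 0, 0], "jaw": 30}, {"slide": [0, 0, 38.5], "dr": [0, 0, 0], "jaw": 30}, {"slide": [0, 0, 39], "dr": [0, 0, 0], "jaw": 30}, {"slide": [0, 0, 39.5], "dr": [0, 0, 0], "jaw": 30}]}}

```text
clock: 18.85
position: [506.4, 190.9, 35.6]
ee_rot: [1.0, 0.0, 0.0, -0.0]
contact_force: [-1.9, -0.2, 6.5]
gripper_width: 38.5
grasp_force: 61.2
```

>>> {"fn": "step_arm", "kwargs": {"motion": [{"slide": [0, 0, 0.3], "dr": [0, 0, 0], "jaw": 30}, {"slide": [0, 0, 0.6], "dr": [0, 0, 0], "jaw": 30}, {"slide": [0, 0, 0.9], "dr": [0, 0, 0], "jaw": 30}, {"slide": [0, 0, 1.2], "dr": [0, 0, 0], "jaw": 30}, {"slide": [0, 0, 1.5], "dr": [0, 0, 0], "jaw": 30}, {"slide": [0, 0, 1.5], "dr": [0, 0, 0], "jaw": 30}, {"slide": [0, 0, 1.5], "dr": [0, 0, 0], "jaw": 30}, {"slide": [0, 0, 1.5], "dr": [0, 0, 0], "jaw": 30}]}}

```text
clock: 19.85
position: [506.5, 190.9, 35.6]
ee_rot: [1.0, 0.0, 0.001, -0.0]
contact_force: [-5.4, -0.8, 13.1]
gripper_width: 38.7
grasp_force: 62.1
```

>>> {"fn": "step_arm", "kwargs": {"motion": [{"slide": [0, 0, -1], "dr": [0, 0, 0], "jaw": 60}, {"slide": [0, 0, -1], "dr": [0, 0, 0], "jaw": 85}, {"slide": [0, 0, -1], "dr": [0, 0, 0], "jaw": 85}, {"slide": [0, 0, -1], "dr": [0, 0, 0], "jaw": 85}, {"slide": [0, 0, -15], "dr": [0, 0, 0], "jaw": 85}, {"slide": [0, 0, -50], "dr": [0, 0, 0], "jaw": 85}, {"slide": [0, 0, -90], "dr": [0, 0, 0], "jaw": 85}, {"slide": [0, 0, -130], "dr": [0, 0, 0], "jaw": 85}]}}

```text
clock: 20.85
position: [506.2, 190.7, 165.6]
ee_rot: [1.0, 0.0, 0.0, -0.0]
contact_force: [0.2, 0.8, -0.4]
gripper_width: 85.0
grasp_force: 0.0
```

>>> {"fn": "step_arm", "kwargs": {"motion": [{"slide": [10, 30, 0], "dr": [0, 0, 0], "jaw": 85}, {"slide": [32, 83, 0], "dr": [0, 0, 0], "jaw": 85}, {"slide": [53, 138, 0], "dr": [0, 0, 0], "jaw": 85}, {"slide": [74, 193, 0], "dr": [0, 0, 0], "jaw": 85}, {"slide": [88, 230, 0], "dr": [0, 0, 0], "jaw": 85}, {"slide": [92, 240, 0], "dr": [0, 0, 0], "jaw": 85}, {"slide": [92, 240, 0], "dr": [0, 0, 0], "jaw": 85}, {"slide": [92, 240, 0], "dr": [0, 0, 0], "jaw": 85}]}}

```text
clock: 21.85
position: [598.0, -48.2, 163.7]
ee_rot: [1.0, 0.001, 0.0, -0.0]
contact_force: [0.0, -0.0, 0.6]
gripper_width: 85.3
grasp_force: 0.0
```

```bash
python3 - <<'E'
from h import *
for i in range(3): optics.get_image("top")
wrist("w9"); slide((598,-49.4,25),0)
E
python3 obj.py w9 sq,313,195,60
```

```text
at [598.1 -48.2 163.5] yaw 0.1 slide [-1.000e-01  1.200e+00  1.385e+02]
dr [-0.   -0.    0.01]
cam [672.  -47.2 305.7]
sq base [599.8 -47.5] [51.9 53.5] 80.1
[[292, 154], [344, 164], [334, 214], [284, 206]] [[629.0, -27.0], [620.0, -76.0], [570.0, -68.0], [578.0, -19.0]]
```

View pics/w9.png

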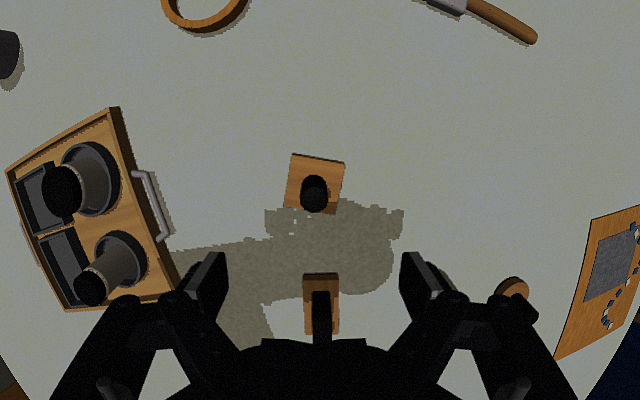

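The square stamp's base is centred at about (314,185), with its peg at (314,192) and yaw −10°. Both jars stand in their bins. Grasping the peg.

>>> {"fn": "step_arm", "kwargs": {"motion": [{"slide": [2, 0, 20], "dr": [0, 0, 0], "jaw": 85}, {"slide": [2, 0, 60], "dr": [0, 0, 0], "jaw": 85}, {"slide": [2, 0, 100], "dr": [0, 0, 0], "jaw": 70}, {"slide": [2, 0, 125], "dr": [0, 0, 0], "jaw": 60}, {"slide": [2, 0, 136], "dr": [0, 0, 0], "jaw": 60}, {"slide": [2, 0, 136], "dr": [0, 0, 0], "jaw": 60}, {"slide": [2, 0, 136], "dr": [0, 0, 0], "jaw": 15}, {"slide": [2, 0, 136], "dr": [0, 0, 0], "jaw": 15}]}}

```text
clock: 23.05
position: [601.1, -49.0, 28.6]
ee_rot: [1.0, 0.0, 0.001, -0.0]
contact_force: [-0.4, 2.7, 0.5]
gripper_width: 24.3
grasp_force: 0.6
```

>>> {"fn": "step_arm", "kwargs": {"motion": [{"slide": [0, 0, 0], "dr": [0, 0, 0], "jaw": 15}, {"slide": [0, 0, 0], "dr": [0, 0, 0], "jaw": 15}, {"slide": [0, 0, 0], "dr": [0, 0, 0], "jaw": 15}, {"slide": [0, 0, -10], "dr": [0, 0, 0], "jaw": 15}, {"slide": [0, 0, -40], "dr": [0, 0, 0], "jaw": 15}, {"slide": [0, 0, -80], "dr": [0, 0, 0], "jaw": 15}, {"slide": [0, 0, -120], "dr": [0, 0, 0], "jaw": 15}, {"slide": [0, 0, -150], "dr": [0, 0, 0], "jaw": 15}]}}

```text
clock: 24.05
position: [600.2, -49.3, 179.2]
ee_rot: [1.0, -0.0, 0.001, -0.0]
contact_force: [0.2, 0.4, -0.3]
gripper_width: 22.4
grasp_force: 58.8
```

Run:
```python
from h import *
for i in range(3): optics.get_image("top")
s=arm.read_state(); print(s["gripper_width"],s["grasp_force"],s["joints"].round(2))
slide((582.3,318.7,175),24.4)
```

```text
22.72630007452437 58.75454127788544 [ 0.19  0.39 -0.13 -0.   -1.05  1.38]
at [600.7 -49.1 179. ] yaw -0.01 slide [ -18.5 -367.8    4.2]
dr [-0.   -0.02 -3.05]
```

>>> {"fn": "step_arm", "kwargs": {"motion": [{"slide": [-1, -25, 0], "dr": [0, 0, -0.3], "jaw": 15}, {"slide": [-3, -70, 0], "dr": [0, 0, -0.8], "jaw": 15}, {"slide": [-6, -125, 0], "dr": [0, 0, -1.3], "jaw": 15}, {"slide": [-9, -183, 0], "dr": [0, 0, -1.8], "jaw": 15}, {"slide": [-12, -240, 0], "dr": [0, 0, -2.3], "jaw": 15}, {"slide": [-15, -295, 0], "dr": [0, 0, -2.7], "jaw": 15}, {"slide": [-17, -340, 0], "dr": [0, 0, -3.05], "jaw": 15}, {"slide": [-18, -368, 0], "dr": [0, 0, -3.05], "jaw": 15}]}}

```text
clock: 25.2
position: [580.9, 320.3, 175.0]
ee_rot: [0.977, 0.212, -0.002, 0.001]
contact_force: [-1.0, 0.3, -0.2]
gripper_width: 23.0
grasp_force: 58.8
```

>>> {"fn": "step_arm", "kwargs": {"motion": [{"slide": [0, 0, 0], "dr": [0, 0, 0], "jaw": 15}, {"slide": [0, 0, 20], "dr": [0, 0, 0], "jaw": 15}, {"slide": [0, 0, 55], "dr": [0, 0, 0], "jaw": 15}, {"slide": [0, 0, 90], "dr": [0, 0, 0], "jaw": 15}, {"slide": [0, 0, 100], "dr": [0, 0, 0], "jaw": 15}, {"slide": [0, 0, 100], "dr": [0, 0, 0], "jaw": 15}, {"slide": [0, 0, 100], "dr": [0, 0, 0], "jaw": 15}, {"slide": [0, 0, 100], "dr": [0, 0, 0], "jaw": 15}]}}

```text
clock: 26.2
position: [582.9, 319.3, 78.9]
ee_rot: [0.977, 0.211, 0.001, -0.001]
contact_force: [-0.3, 1.1, -0.8]
gripper_width: 22.7
grasp_force: 58.9
```

Run:
```python
from h import *
for i in range(3): optics.get_image("top")
s=arm.read_state(); print(s["gripper_width"],s["grasp_force"])
slide((582.3,318.7,38.5),24.4); wrist("w10")
```

```text
22.637507641453006 58.887187242507935
at [582.4 319.   78.2] yaw 24.41 slide [-0.3  0.3 39.7]
dr [-0.   -0.01  0.  ]
```

View pics/w10.png

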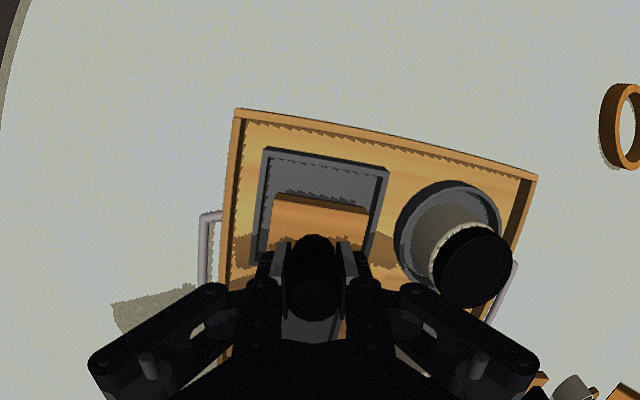

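The square stamp hangs aligned over the square bin at (320,210), with the wide jar beside it and clear. Lowering.

>>> {"fn": "step_arm", "kwargs": {"motion": [{"slide": [0, 0, 10], "dr": [0, 0, 0], "jaw": 15}, {"slide": [0, 0, 22], "dr": [0, 0, 0], "jaw": 15}, {"slide": [0, 0, 31], "dr": [0, 0, 0], "jaw": 15}, {"slide": [0, 0, 35], "dr": [0, 0, 0], "jaw": 15}, {"slide": [0, 0, 37], "dr": [0, 0, 0], "jaw": 15}, {"slide": [0, 0, 38.5], "dr": [0, 0, 0], "jaw": 15}, {"slide": [0, 0, 39], "dr": [0, 0, 0], "jaw": 15}, {"slide": [0, 0, 39.5], "dr": [0, 0, 0], "jaw": 15}]}}

```text
clock: 27.4
position: [582.4, 318.9, 38.7]
ee_rot: [0.977, 0.212, 0.0, -0.0]
contact_force: [-2.2, -0.2, 4.3]
gripper_width: 22.5
grasp_force: 59.1
```

>>> {"fn": "step_arm", "kwargs": {"motion": [{"slide": [0, 0, 0.3], "dr": [0, 0, 0], "jaw": 15}, {"slide": [0, 0, 0.6], "dr": [0, 0, 0], "jaw": 15}, {"slide": [0, 0, 0.9], "dr": [0, 0, 0], "jaw": 15}, {"slide": [0, 0, 1.2], "dr": [0, 0, 0], "jaw": 15}, {"slide": [0, 0, 1.2], "dr": [0, 0, 0], "jaw": 15}, {"slide": [0, 0, 1.2], "dr": [0, 0, 0], "jaw": 15}, {"slide": [0, 0, 1.2], "dr": [0, 0, 0], "jaw": 15}, {"slide": [0, 0, 1.2], "dr": [0, 0, 0], "jaw": 15}]}}

```text
clock: 28.4
position: [582.4, 319.0, 38.7]
ee_rot: [0.977, 0.212, 0.001, -0.0]
contact_force: [-3.8, -0.7, 8.9]
gripper_width: 22.6
grasp_force: 59.8
```

>>> {"fn": "step_arm", "kwargs": {"motion": [{"slide": [0, 0, -1], "dr": [0, 0, 0], "jaw": 45}, {"slide": [0, 0, -1], "dr": [0, 0, 0], "jaw": 60}, {"slide": [0, 0, -1], "dr": [0, 0, 0], "jaw": 60}, {"slide": [0, 0, -1], "dr": [0, 0, 0], "jaw": 60}, {"slide": [0, 0, -15], "dr": [0, 0, 0], "jaw": 60}, {"slide": [0, 0, -50], "dr": [0, 0, 0], "jaw": 60}, {"slide": [0, 0, -90], "dr": [0, 0, 0], "jaw": 60}, {"slide": [0, 0, -130], "dr": [0, 0, 0], "jaw": 60}]}}

```text
clock: 29.4
position: [582.3, 318.8, 169.0]
ee_rot: [0.977, 0.211, 0.001, -0.0]
contact_force: [-0.2, -0.4, -0.6]
gripper_width: 59.8
grasp_force: 0.0
```

>>> {"fn": "step_arm", "kwargs": {"motion": [{"slide": [-20, 22, 0], "dr": [0, 0, 0.2], "jaw": 85}, {"slide": [-55, 60, 0], "dr": [0, 0, 0.6], "jaw": 85}, {"slide": [-95, 102, 0], "dr": [0, 0, 1.1], "jaw": 85}, {"slide": [-137, 147, 0], "dr": [0, 0, 1.6], "jaw": 85}, {"slide": [-178, 191, 0], "dr": [0, 0, 2.1], "jaw": 85}, {"slide": [-218, 234, 0], "dr": [0, 0, 2.5], "jaw": 85}, {"slide": [-252, 270, 0], "dr": [0, 0, 2.69], "jaw": 85}, {"slide": [-272, 291, 0], "dr": [0, 0, 2.69], "jaw": 85}]}}

```text
clock: 30.4
position: [453.9, -60.5, 167.9]
ee_rot: [1.0, 0.024, 0.001, -0.0]
contact_force: [0.3, 0.1, -0.9]
gripper_width: 85.4
grasp_force: 0.0
```

```bash
python3 - <<'E'
from h import *
for i in range(5): optics.get_image("top")
wrist("w11"); slide((455,-58.5,28),2.9)
E
python3 obj.py w11 obl,313,205,70
```

```text
at [455.5 -58.  167.2] yaw 2.94 slide [ -0.7   0.5 139.2]
dr [-0.   -0.01  0.  ]
cam [529.1 -53.8 309.6]
obl base [454.1 -56.4] [79.9 39.5] 1.9
[[332, 146], [331, 223], [293, 224], [293, 146]] [[495.0, -73.0], [417.0, -77.0], [414.0, -39.0], [493.0, -36.0]]
```

View pics/w11.png

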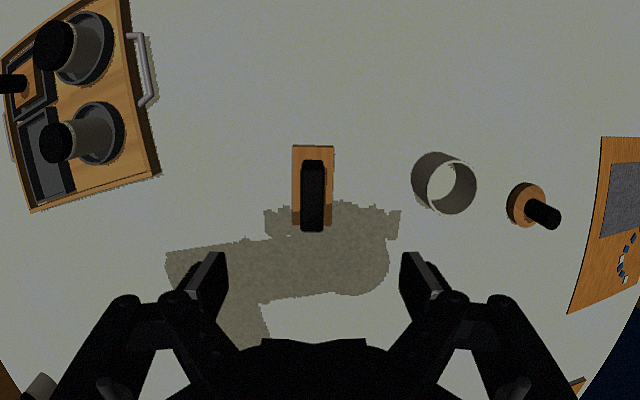

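The oblong stamp's base is at (312,185) and aligned. The other three stand in their bins, and the pot and round stamp are untouched.

>>> {"fn": "step_arm", "kwargs": {"motion": [{"slide": [-1, -2, 20], "dr": [0, 0, 0.1], "jaw": 65}, {"slide": [-1, -2, 60], "dr": [0, 0, 0.1], "jaw": 60}, {"slide": [-1, -2, 100], "dr": [0, 0, 0.1], "jaw": 60}, {"slide": [-1, -2, 125], "dr": [0, 0, 0.1], "jaw": 60}, {"slide": [-1, -2, 139], "dr": [0, 0, 0.1], "jaw": 60}, {"slide": [-1, -2, 139], "dr": [0, 0, 0.1], "jaw": 60}, {"slide": [-1, -2, 139], "dr": [0, 0, 0.1], "jaw": 10}, {"slide": [-1, -2, 139], "dr": [0, 0, 0.1], "jaw": 10}]}}

```text
clock: 31.7
position: [454.4, -56.3, 28.4]
ee_rot: [1.0, 0.019, 0.001, -0.0]
contact_force: [0.3, -0.3, 0.6]
gripper_width: 24.0
grasp_force: 0.0
```

>>> {"fn": "step_arm", "kwargs": {"motion": [{"slide": [0, 0, 0], "dr": [0, 0, 0], "jaw": 10}, {"slide": [0, 0, 0], "dr": [0, 0, 0], "jaw": 10}, {"slide": [0, 0, 0], "dr": [0, 0, 0], "jaw": 10}, {"slide": [0, 0, -10], "dr": [0, 0, 0], "jaw": 10}, {"slide": [0, 0, -40], "dr": [0, 0, 0], "jaw": 10}, {"slide": [0, 0, -80], "dr": [0, 0, 0], "jaw": 10}, {"slide": [0, 0, -120], "dr": [0, 0, 0], "jaw": 10}, {"slide": [0, 0, -150], "dr": [0, 0, 0], "jaw": 10}]}}

```text
clock: 32.7
position: [453.4, -56.8, 179.6]
ee_rot: [1.0, 0.018, 0.001, -0.0]
contact_force: [0.4, -0.9, -1.3]
gripper_width: 19.2
grasp_force: 59.5
```

Run:
```python
from h import *
for i in range(3): optics.get_image("top")
s=arm.read_state(); print(s["gripper_width"],s["grasp_force"],s["joints"].round(2))
slide((480.6,292.6,178),14.4)
```

```text
19.47674267198579 59.5068097114563 [ 0.23  0.15 -0.47 -0.   -0.95  1.37]
at [454.  -56.6 179.1] yaw 2.07 slide [  39.2 -348.     1.5]
dr [-0.   -0.02 -1.54]
```

>>> {"fn": "step_arm", "kwargs": {"motion": [{"slide": [2, -20, 0], "dr": [0, 0, -0.2], "jaw": 10}, {"slide": [7, -65, 0], "dr": [0, 0, -0.4], "jaw": 10}, {"slide": [13, -115, 0], "dr": [0, 0, -0.7], "jaw": 10}, {"slide": [19, -170, 0], "dr": [0, 0, -1.0], "jaw": 10}, {"slide": [25, -225, 0], "dr": [0, 0, -1.3], "jaw": 10}, {"slide": [31, -277, 0], "dr": [0, 0, -1.54], "jaw": 10}, {"slide": [36, -322, 0], "dr": [0, 0, -1.54], "jaw": 10}, {"slide": [39, -348, 0], "dr": [0, 0, -1.54], "jaw": 10}]}}

```text
clock: 33.85
position: [479.1, 293.8, 175.6]
ee_rot: [0.992, 0.126, -0.002, 0.001]
contact_force: [0.5, -1.1, -1.3]
gripper_width: 19.3
grasp_force: 59.5
```

>>> {"fn": "step_arm", "kwargs": {"motion": [{"slide": [0, 0, 0], "dr": [0, 0, 0], "jaw": 10}, {"slide": [0, 0, 20], "dr": [0, 0, 0], "jaw": 10}, {"slide": [0, 0, 55], "dr": [0, 0, 0], "jaw": 10}, {"slide": [0, 0, 90], "dr": [0, 0, 0], "jaw": 10}, {"slide": [0, 0, 100], "dr": [0, 0, 0], "jaw": 10}, {"slide": [0, 0, 100], "dr": [0, 0, 0], "jaw": 10}, {"slide": [0, 0, 100], "dr": [0, 0, 0], "jaw": 10}, {"slide": [0, 0, 100], "dr": [0, 0, 0], "jaw": 10}]}}

```text
clock: 34.85
position: [480.6, 293.0, 79.0]
ee_rot: [0.992, 0.125, 0.001, -0.001]
contact_force: [0.1, 0.8, -0.9]
gripper_width: 19.1
grasp_force: 59.5
```

Run:
```python
from h import *
for i in range(3): optics.get_image("top")
s=arm.read_state(); print(s["gripper_width"],s["grasp_force"])
slide((480.6,292.6,38.5),14.4); wrist("w12")
```

```text
19.3306636560623 59.49222385883331
at [480.2 292.8  78.3] yaw 14.42 slide [ 0.3  0.3 39.8]
dr [-0.01 -0.01  0.  ]
```

View pics/w12.png

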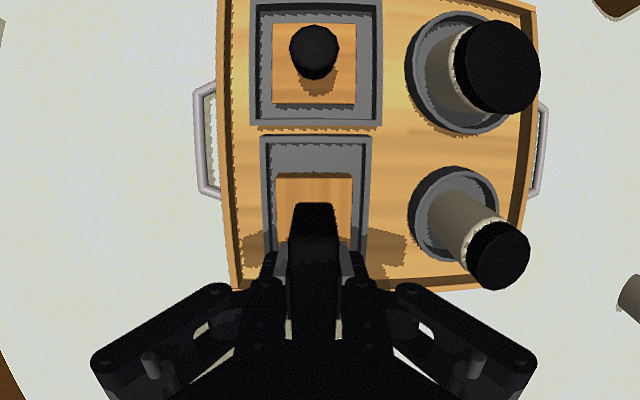

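The oblong stamp is aligned over its bin at (318,200). The square stamp stands in its bin at (314,62), and both jars are upright in theirs. By the view rays, the gripper's elbows sit above and clear of the slim jar. Lowering.

>>> {"fn": "step_arm", "kwargs": {"motion": [{"slide": [0, 0, 10], "dr": [0, 0, 0], "jaw": 10}, {"slide": [0, 0, 22], "dr": [0, 0, 0], "jaw": 10}, {"slide": [0, 0, 31], "dr": [0, 0, 0], "jaw": 10}, {"slide": [0, 0, 35], "dr": [0, 0, 0], "jaw": 10}, {"slide": [0, 0, 37], "dr": [0, 0, 0], "jaw": 10}, {"slide": [0, 0, 38.5], "dr": [0, 0, 0], "jaw": 10}, {"slide": [0, 0, 39], "dr": [0, 0, 0], "jaw": 10}, {"slide": [0, 0, 39.5], "dr": [0, 0, 0], "jaw": 10}]}}

```text
clock: 36.05
position: [480.1, 292.6, 38.4]
ee_rot: [0.992, 0.125, 0.0, -0.0]
contact_force: [-1.5, -0.5, 1.8]
gripper_width: 19.2
grasp_force: 60.0
```

>>> {"fn": "step_arm", "kwargs": {"motion": [{"slide": [0, 0, 0.3], "dr": [0, 0, 0], "jaw": 10}, {"slide": [0, 0, 0.6], "dr": [0, 0, 0], "jaw": 10}, {"slide": [0, 0, 0.9], "dr": [0, 0, 0], "jaw": 10}, {"slide": [0, 0, 1.2], "dr": [0, 0, 0], "jaw": 10}, {"slide": [0, 0, 1.2], "dr": [0, 0, 0], "jaw": 10}, {"slide": [0, 0, 1.2], "dr": [0, 0, 0], "jaw": 10}, {"slide": [0, 0, 1.2], "dr": [0, 0, 0], "jaw": 10}, {"slide": [0, 0, 1.2], "dr": [0, 0, 0], "jaw": 10}]}}

```text
clock: 37.05
position: [480.1, 292.6, 38.4]
ee_rot: [0.992, 0.126, 0.0, -0.0]
contact_force: [-2.4, -1.4, 9.2]
gripper_width: 19.4
grasp_force: 61.0
```

>>> {"fn": "step_arm", "kwargs": {"motion": [{"slide": [0, 0, -1], "dr": [0, 0, 0], "jaw": 40}, {"slide": [0, 0, -1], "dr": [0, 0, 0], "jaw": 50}, {"slide": [0, 0, -1], "dr": [0, 0, 0], "jaw": 50}, {"slide": [0, 0, -1], "dr": [0, 0, 0], "jaw": 50}, {"slide": [0, 0, -15], "dr": [0, 0, 0], "jaw": 50}, {"slide": [0, 0, -50], "dr": [0, 0, 0], "jaw": 50}, {"slide": [0, 0, -90], "dr": [0, 0, 0], "jaw": 50}, {"slide": [0, 0, -150], "dr": [0, 0, 0], "jaw": 50}]}}

```text
clock: 38.05
position: [479.2, 291.8, 187.9]
ee_rot: [0.992, 0.125, -0.001, 0.001]
contact_force: [1.4, 1.3, -0.4]
gripper_width: 50.2
grasp_force: 0.0
```

>>> {"fn": "step_arm", "kwargs": {"motion": [{"slide": [-20, 0, -20], "dr": [0, 0, 0], "jaw": 50}, {"slide": [-50, 0, -40], "dr": [0, 0, 0], "jaw": 50}, {"slide": [-50, 0, -60], "dr": [0, 0, 0], "jaw": 50}, {"slide": [-50, 0, -80], "dr": [0, 0, 0], "jaw": 50}, {"slide": [-50, 0, -80], "dr": [0, 0, 0], "jaw": 50}, {"slide": [-50, 0, -80], "dr": [0, 0, 0], "jaw": 50}, {"slide": [-50, 0, -80], "dr": [0, 0, 0], "jaw": 50}, {"slide": [-50, 0, -80], "dr": [0, 0, 0], "jaw": 50}]}}

```text
clock: 39.05
position: [431.4, 279.9, 266.1]
ee_rot: [0.992, 0.125, -0.001, 0.001]
contact_force: [0.5, 0.0, -0.4]
gripper_width: 49.9
grasp_force: 0.0
```

Run:
```python
from h import *
a=wrist("w13")[0]; b=optics.get_image("scene")
cv2.imwrite("pics/final.png",cv2.resize(np.hstack([a[:,100:500],b[100:400,150:550] if 0 else cv2.copyMakeBorder(b[100:400,150:550],0,100,0,0,cv2.BORDER_CONSTANT)]),(800,400)))
print(arm.read_state()["position"])
```

```text
[431.45727446 279.98999222 266.41435003]
```

View pics/final.png

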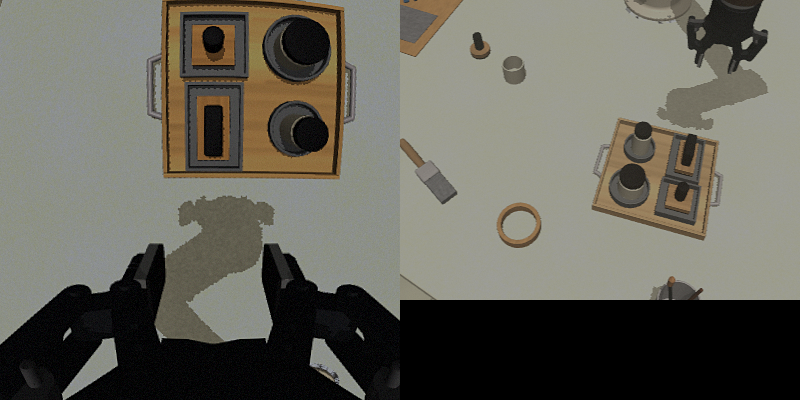

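All four items stand upright in their bins. The pot and round stamp are where they were, and the arm is clear.

```bash
python3 -c "from bench import arm; print(arm.job_done())"
```

```text
the job is handed in; nothing more can be done
None
```

I packed and handed in the caddy at about 39 s of the 120 s: both lidded jars, the square stamp and the oblong stamp stand upright in their bins, and the open pot and round stamp were left where they stood; no verdict came back.

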